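# Make up two mailing-desk kits from the stock

## Robot

A 7-joint arm with a two-finger parallel gripper is mounted at the origin on the work surface. World frame = base frame: x ahead of the robot, y to its left, z up, the work surface at z = 0. Lengths are in m, angles in rad, forces in N, time in s.
With the tool pointing down it reaches from about 0.425 to 0.875 m from the base axis. Payload 4.7 kg.
Tool frame: the origin (TCP) lies midway between the tips of the shut fingers; the grasp point (between the pads) lies 19 mm behind it; z points along the fingers, y is the line along which they close (so a half turn about z gives the same grasp; the last joint's range is limited). The gripper opens to 87 mm and grips with 3 to 60 N. Pads are 19 mm wide; open, the fingers measure 117 mm over their backs; the gripper's body (75 mm by 190 mm) begins 51 mm behind the grasp point.
Start: joints at [1.311, 0.321, -0.07, 1.45, 0.023, 1.371, -0.057], TCP at [0.176, -0.626, 0.223] pointing down, gripper open.
Joint ranges: [-2.86, 2.86], [-0.3, 2.09], [-1.38, 1.24], [0.06, 2.45], [-1.56, 4.7], [0.09, 2.05], [-2.69, 2.69]. Speed limits (rad/s): [2.57, 2.57, 3.14, 3.14, 3.14, 3.14, 3.14].

## Interface

Orientations are given as a rotation vector (axis times angle).
In Python, from bench import ctrl gives the robot as it stands. The module is installed in compiled form; this text tells all that it offers.
- The arm moves only by the shell command python3 -m handwheel 'ROWS' [FORCE]. ROWS is JSON, a list of rows, each a list of 7 numbers: the finger opening in m, from 0 to 0.087, then the shift along the tool's x, y, z in m, then the turn, a rotation vector about the tool's x, y, z in degrees. A call has 1 to 12 rows; each row shifts and turns the commanded pose from where the row before left it, along the tool's axes as they then stand; what a row does not reach is not made up. A row lasts 1/8 s, in which the tool goes at most 62.5 mm and 10.7 degrees, less where a joint would pass 70% of its speed; a pose out of reach is approached as far as the arm can. A call is refused whole if a number of a shift passes 0.0625 or a number of a turn 10.7, either way. A call with a gripper value outside its range is refused whole. The fingers move at their own pace and stop on an object; FORCE is the grip in N (left out, the last holds). Time passes only in rows, so rows that do not move let the fingers close. It gives the time, the measured TCP pose, the force, the opening and the grip force at its end, in the units of the state.
- ctrl.get_state(): the state, without advancing time (a new reading comes with each control period).
- ctrl.get_image(name): name is "scene" or "side" or "wrist"; returns (picture, depth): 400x640x3 uint8, blue, green, red; 400x640 float32, m along the optical axis (not along the pixel's ray), 0 where there is no reading.
- ctrl.camera_info(name): a dict with "intrinsics" (3x3 intrinsics, pixels), "R" (3x3) and "t" (3): a world point X has camera coordinates R X + t. Camera axes: x right, y down, z forward; pixel columns grow to the right and rows downward; lengths in m; the calibration is good to about 2 mm. A picture is of the moment at which its call begins: read the wrist's pose just before it. camera_info takes no time and is no camera call; for the wrist camera it gives the pose at the moment of the call.
- ctrl.close_job(): hands the job in; it is judged then, once.
The state is a dict: "time": time; "joint_positions": joint angles; "qd": joint speeds; "joint_torque": joint torques, N m; "position": TCP position; "tool_rot": TCP orientation; "ft_force": force on the tool from outside, world axes, zero at the start; "torque": the same for the moment, N m; "grip_width": opening from 0.0 (shut) to 1.0 (fully open); "grip_force": force on a finger pad.
Only numpy, scipy, OpenCV 4.12 (cv2) and the standard library are available. Lean on these libraries where they do the work, as an engineer would, in place of code of your own. Each camera call takes 0.05 s, during which the arm holds its last target. There are 200 camera calls.

## Task

Make up the two kits on the packing bench: the brown tape roll and the red-handled stamp go into the white carton, and the green tape roll and the teal stapler go into the blue carton, one thing to each compartment (either one will do). Everything must rest right way up and flat on the carton floor, as it stood on the bench. Leave the black-handled stamp and the glue pot standing where they are.

Things in the scene. Friction and masses are not known exactly. Their poses are not given: they have to be found in the camera images.
- white_carton: White open kit carton, 150 mm (its x) by 220 mm (its y), 35 mm high, walls and floor 4 mm thick, rigid, fixed to the bench. A full-height 4 mm divider at y = 0 makes two compartments, each 142 mm (x) by 104 mm (y) inside, centred at x = 0, y = +55 and -55 mm. Origin: centre of the underside, z up; the inner floor is at z = 4 mm
- blue_carton: Blue open kit carton, 150 mm (its x) by 220 mm (its y), 35 mm high, walls and floor 4 mm thick, rigid, fixed to the bench. A full-height 4 mm divider at y = 0 makes two compartments, each 142 mm (x) by 104 mm (y) inside, centred at x = 0, y = +55 and -55 mm. Origin: centre of the underside, z up; the inner floor is at z = 4 mm
- brown_tape: Brown tape roll lying flat, a ring with an upright axis: 54 mm outside diameter, 33 mm open core lined with cardboard, 25 mm high, about 70 g. Origin: centre of the underside, z up along its axis
- green_tape: Green tape roll lying flat, a ring with an upright axis: 54 mm outside diameter, 33 mm open core lined with cardboard, 25 mm high, about 70 g. Origin: centre of the underside, z up along its axis
- red_stamp: Red-handled hand stamp standing upright: dark wooden base 50 mm (x) by 34 mm (y), 18 mm high; upright round handle on its middle, 26 mm thick from 38 to 62 mm height, top at 68 mm; about 80 g. Origin: centre of the underside, z up
- stapler: Stapler with a teal top arm and dark steel base, standing on its base: 100 mm long (its x), 30 mm wide (its y), 43 mm high; the teal arm, 30 mm wide, spans heights 25 to 43 mm, the base plate, also 30 mm wide, 0 to 8 mm; narrower between. About 160 g, rigid (does not staple). Origin: centre of the underside, z up
- black_stamp: Black-handled hand stamp standing upright: dark wooden base 50 mm (x) by 34 mm (y), 18 mm high; upright round handle on its middle, 26 mm thick from 38 to 62 mm height, top at 68 mm; about 80 g. Origin: centre of the underside, z up. Not wanted in any kit: leave it alone
- glue_pot: Round closed glue pot standing upright, yellow cap, paper label: 42 mm diameter, 60 mm high. Origin: centre of the underside, z up. Not wanted in any kit: leave it alone
Not all that is in view belongs to the job. Leave any orange or pink look-alike of the brown_tape alone. What is shaped like the red_stamp but orange is not meant.

How it is judged:
At the end, for the whole second after the job is handed in: Brown tape and red stamp in the white carton, green tape and stapler in the blue, the centre of one in each compartment, upright within 0.15 rad, underside within 5 mm of the floor, released, at rest; black stamp and glue pot upright, within 20 mm of their starts (((y of brown_tape in the frame of white_carton between 0.008 and 0.102 m and x of brown_tape in the frame of white_carton between -0.067 and 0.067 m and y of red_stamp in the frame of white_carton between -0.102 and -0.008 m and x of red_stamp in the frame of white_carton between -0.067 and 0.067 m) or (y of brown_tape in the frame of white_carton between -0.102 and -0.008 m and x of brown_tape in the frame of white_carton between -0.067 and 0.067 m and y of red_stamp in the frame of white_carton between 0.008 and 0.102 m and x of red_stamp in the frame of white_carton between -0.067 and 0.067 m)) and ((y of green_tape in the frame of blue_carton between 0.008 and 0.102 m and x of green_tape in the frame of blue_carton between -0.067 and 0.067 m and y of stapler in the frame of blue_carton between -0.102 and -0.008 m and x of stapler in the frame of blue_carton between -0.067 and 0.067 m) or (y of green_tape in the frame of blue_carton between -0.102 and -0.008 m and x of green_tape in the frame of blue_carton between -0.067 and 0.067 m and y of stapler in the frame of blue_carton between 0.008 and 0.102 m and x of stapler in the frame of blue_carton between -0.067 and 0.067 m)) and z of brown_tape in the frame of white_carton between 0 and 0.009 m and angle between each of brown_tape, green_tape, red_stamp, stapler, black_stamp, glue_pot's own z axis and vertical below 0.15 rad and linear speed of each of brown_tape, green_tape, red_stamp, stapler below 0.02 m/s and angular speed of each of brown_tape, green_tape, red_stamp, stapler below 0.2 rad/s and z of green_tape in the frame of blue_carton between 0 and 0.009 m and z of red_stamp in the frame of white_carton between 0 and 0.009 m and z of stapler in the frame of blue_carton between 0 and 0.009 m and distance of each of black_stamp, glue_pot from where it was at the start of the episode below 0.02 m); the robot touches nothing.
It fails at once if the black stamp or the glue pot is shifted by more than 40 mm or tipped over (distance of any of black_stamp, glue_pot from where it was at the start of the episode above 0.04 m or angle between any of black_stamp, glue_pot's own z axis and vertical above 0.5 rad).
It also fails if it takes over 106 s, if anything falls off the work surface, if the arm or the gripper's body presses on something with over 40 N, if the wrist force passes 120 N, or if a joint passes its speed limit or range.

## Working session

There is one attempt and no reset: what is moved stays moved. The work goes in short steps, Python scripts to look and compute and a shell command to move; the robot and the scene stay as the last step left them, time stands still between calls to the robot, and variables do not carry over. Pictures are saved under pics/ and viewed, at most 14 in all, crops included, and the job is handed in when it is done.

```bash
mkdir -p pics; cat > h.py <<'E'
import numpy as np, cv2
from bench import ctrl
from scipy.spatial.transform import Rotation as R
def snap(n):
    im,d=ctrl.get_image(n); return im,d,ctrl.camera_info(n)
def pts(d,c):
    K=np.array(c["intrinsics"]);v,u=np.mgrid[:400,:640]
    P=np.stack([(u-K[0,2])/K[0,0]*d,(v-K[1,2])/K[1,1]*d,d],-1)
    return (P-np.array(c["t"]))@np.array(c["R"])   # R^T(P-t)
E
python3 - <<'E'
from h import *
s=ctrl.get_state();print(s["position"],s["tool_rot"],s["time"])
for n in("scene","side","wrist"):
    im,d,c=snap(n);cv2.imwrite(f"pics/{n}0.png",im);np.savez(f"{n}0.npz",im=im,d=d,P=pts(d,c));print(n,(-np.array(c["R"]).T@np.array(c["t"])).round(3))
E
```

```text
[ 0.17553466 -0.62529425  0.22146354] [-3.11036985e+00 -4.28480789e-01  5.80215237e-04] 0.0
scene [ 1.167 -0.06   0.83 ]
side [-0.133  0.772  0.611]
wrist [ 0.248 -0.606  0.383]
```

View pics/scene0.png

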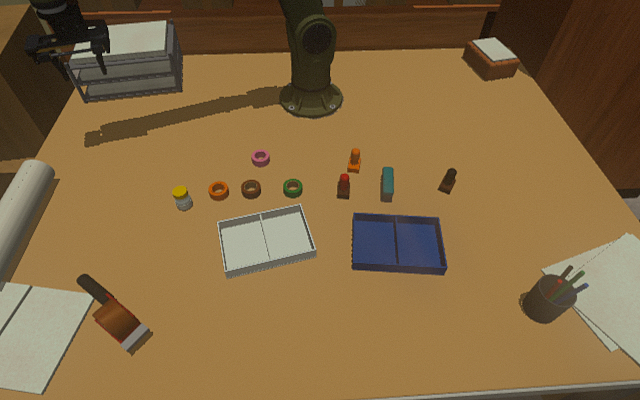

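View pics/side0.png

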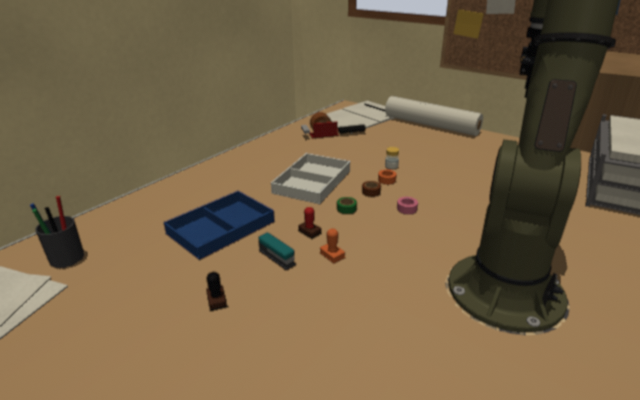

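The scene view shows, by pixel: glue (182,197), orange ring (218,190), brown ring (251,188), green ring (292,187), red stamp (344,186), orange stamp (355,160), stapler (387,183), black stamp (448,180), white carton (267,240) and blue carton (398,243). Next I measure their positions.

```bash
python3 - <<'E'
from h import *
z=np.load("scene0.npz");im,P,d=z["im"],z["P"],z["d"]
print(ctrl.camera_info("scene")["intrinsics"])
H=P[...,2]
print("table z",np.median(H[150:290,150:480]))
boxes=dict(brown=(238,176,264,202),green=(280,175,305,200),orange=(206,178,231,203),pink=(248,147,272,168),red=(333,170,355,202),ost=(345,145,365,174),stap=(377,163,398,205),black=(436,164,462,197),glue=(170,182,194,213),white=(212,202,320,279),blue=(345,207,452,278))
for k,(a,b,c,e) in boxes.items():
    p=P[b:e,a:c].reshape(-1,3); dd=d[b:e,a:c].ravel()
    p=p[(dd>0)&(p[:,2]>0.010)]
    top=np.percentile(p[:,2],95); t=p[p[:,2]>top-0.006]
    r=cv2.minAreaRect((t[:,:2]*1000).astype(np.float32))
    r2=cv2.minAreaRect((p[:,:2]*1000).astype(np.float32))
    print(k,len(p),"top",top.round(3),"rect",np.round(r[0]),np.round(r[1]),round(r[2],1),"| all",np.round(r2[0]),np.round(r2[1]),round(r2[2],1))
E
```

```text
[[390.91412343   0.         317.7160366 ]
 [  0.         390.91412343 199.10767397]
 [  0.           0.           1.        ]]
table z 0.00229123419654004
brown 256 top 0.029 rect [ 434. -191.] [54. 50.] 3.0 | all [ 434. -192.] [53. 53.] 52.2
green 249 top 0.029 rect [436. -75.] [50. 54.] 87.9 | all [437. -75.] [50. 56.] 87.8
orange 263 top 0.029 rect [ 436. -280.] [52. 51.] 3.8 | all [ 435. -279.] [53. 53.] 9.5
pink 223 top 0.029 rect [ 311. -168.] [51. 49.] 82.7 | all [ 312. -168.] [52. 51.] 81.3
red 262 top 0.07 rect [449.  66.] [22. 19.] 86.4 | all [420.  74.] [ 36. 113.] 73.2
ost 232 top 0.069 rect [350. 108.] [22. 21.] 55.3 | all [349. 109.] [34. 53.] 75.4
stap 377 top 0.046 rect [444. 189.] [30. 98.] 80.3 | all [445. 189.] [ 31. 101.] 80.0
black 264 top 0.069 rect [444. 362.] [22. 21.] 31.0 | all [445. 363.] [33. 51.] 56.7
glue 353 top 0.063 rect [ 470. -370.] [38. 37.] 27.5 | all [ 472. -369.] [41. 40.] 58.4
white 1632 top 0.037 rect [ 606. -146.] [153. 220.] 12.0 | all [ 607. -146.] [154. 220.] 12.4
blue 1749 top 0.037 rect [635. 180.] [220. 154.] 82.8 | all [636. 179.] [221. 154.] 82.6
```

```bash
cat > go.py <<'E'
import sys
from h import *
x,y,z,yaw=map(float,sys.argv[1:5])   # mm, deg (world direction of tool x)
s=ctrl.get_state();r=R.from_rotvec(s["tool_rot"]);M=r.as_matrix()
c,q=np.cos(np.radians(yaw)),np.sin(np.radians(yaw))
T=np.array([[c,q,0],[q,-c,0],[0,0,-1]])
D=np.array([x,y,z])-np.array(s["position"])*1000
print("t%.2f pos"%s["time"],(np.array(s["position"])*1000).round(1),"yaw",np.degrees(np.arctan2(M[1,0],M[0,0])).round(1),"w",round(s["grip_width"]*87,1))
print("shift now",(M.T@D).round(1)," turn",np.degrees((r.inv()*R.from_matrix(T)).as_rotvec()).round(1)," shift after turn",(T.T@D).round(1))
E
python3 go.py 434 -191 120 102
python3 - <<'E'
from h import *
z=np.load("scene0.npz");P,d=z["P"],z["d"]
p=P[165:205,325:365].reshape(-1,3);p=p[(d[165:205,325:365].ravel()>0)&(p[:,2]>0.012)&(abs(p[:,0]-.449)<.04)&(abs(p[:,1]-.066)<.04)]
for lo,hi in((.012,.025),(.04,.064)):
    t=p[(p[:,2]>lo)&(p[:,2]<hi)];print(len(t),cv2.minAreaRect((t[:,:2]*1000).astype(np.float32)))
E
```

```text
t0.15 pos [ 175.6 -625.4  221.7] yaw 15.7 w 87.3
shift now [ 366.3 -348.2  102.2]  turn [ -0.1  -0.1 -86.3]  shift after turn [371.2 343.1 101.7]
120 ((449.921875, 65.88258361816406), (33.83877182006836, 49.331390380859375), 82.98004150390625)
57 ((454.9640197753906, 64.8712387084961), (25.124004364013672, 11.211224555969238), 83.09870910644531)
```

```bash
python3 -m handwheel '[[0.087,0.0407,-0.0387,0,0,0,0],[0.087,0.0407,-0.0387,0,0,0,0],[0.087,0.0407,-0.0387,0,0,0,0],[0.087,0.0407,-0.0387,0,0,0,0],[0.087,0.0407,-0.0387,0,0,0,0],[0.087,0.0407,-0.0387,0,0,0,0],[0.087,0.0407,-0.0387,0,0,0,0],[0.087,0.0407,-0.0387,0,0,0,0],[0.087,0.0407,-0.0387,0,0,0,0]]' 20
python3 -m handwheel '[[0.087,0,0,0.012,0,0,-9.6],[0.087,0,0,0.012,0,0,-9.6],[0.087,0,0,0.012,0,0,-9.6],[0.087,0,0,0.012,0,0,-9.6],[0.087,0,0,0.012,0,0,-9.6],[0.087,0,0,0.012,0,0,-9.6],[0.087,0,0,0.012,0,0,-9.6],[0.087,0,0,0.012,0,0,-9.6],[0.087,0,0,0.006,0,0,-9.6],[0.087,0,0,0,0,0,0],[0.087,0,0,0,0,0,0]]'
python3 go.py 434 -191 4 102
python3 - <<'E'
from h import *
im,d,c=snap("wrist");cv2.imwrite("pics/w1.png",im);np.savez("w1.npz",im=im,d=d,P=pts(d,c))
E
```

```text
time: 1.27
position: [0.4347, -0.1898, 0.2225]
tool_rot: [3.112, 0.428, 0.0]
ft_force: [0.8, -0.2, -1.0]
grip_width: 1.002
grip_force: 0.0
time: 2.65
position: [0.4343, -0.1915, 0.1208]
tool_rot: [1.978, 2.44, -0.0]
ft_force: [-0.9, 0.5, 0.2]
grip_width: 1.002
grip_force: 0.0
t2.65 pos [ 434.3 -191.5  120.8] yaw 101.9 w 87.1
shift now [  0.6  -0.2 116.8]  turn [ 0.   0.  -0.1]  shift after turn [  0.6  -0.2 116.8]
```

View pics/w1.png

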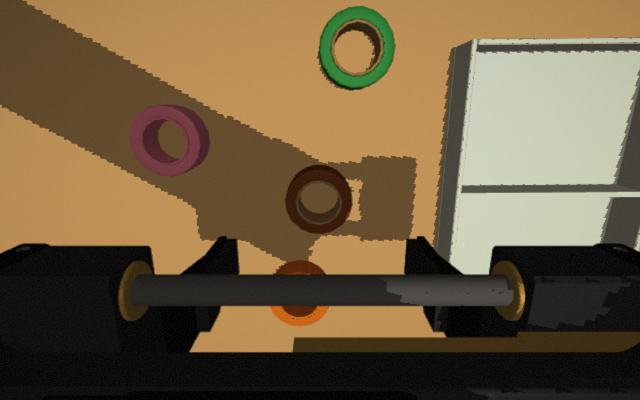

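The wrist view shows the brown ring at (319,199), centred between the fingers, green at (357,47) and pink at (170,140). I refine the positions from its depth.

```bash
python3 - <<'E'
from h import *
z=np.load("w1.npz");P,d=z["P"],z["d"]
for k,(a,b,c,e) in dict(brown=(280,160,360,237),green=(310,2,400,95)).items():
    p=P[b:e,a:c].reshape(-1,3);p=p[(d[b:e,a:c].ravel()>0)&(p[:,2]>0.018)&(p[:,2]<.035)]
    print(k,len(p),cv2.minEnclosingCircle((p[:,:2]*1000).astype(np.float32)),np.median(p[:,2]))
E
```

```text
brown 2270 ((431.9781188964844, -190.78445434570312), 26.83055305480957) 0.024058038055940166
green 3195 ((435.345458984375, -75.20694732666016), 26.944429397583008) 0.024062333681348965
```

```bash
python3 -m handwheel '[[0.087,0.001,-0.0015,0.04,0,0,0],[0.087,0,0,0.04,0,0,0],[0.087,0,0,0.024,0,0,0],[0.087,0,0,0.012,0,0,0],[0.04,0,0,0,0,0,0],[0.04,0,0,0,0,0,0],[0.04,0,0,0,0,0,0],[0.04,0,0,0,0,0,0],[0.04,0,0,0,0,0,0],[0.04,0,0,0,0,0,0]]' 20; python3 go.py 617 -200 100 102
```

```text
time: 3.95
position: [0.4329, -0.1911, 0.0051]
tool_rot: [1.975, 2.442, -0.0]
ft_force: [-0.8, 0.9, 6.4]
grip_width: 0.624
grip_force: 20.0
t3.95 pos [ 432.9 -191.1    5.1] yaw 102.1 w 54.3
shift now [-47.3 178.2 -94.7]  turn [0.  0.  0.1]  shift after turn [-47.  178.2 -94.9]
```

```bash
python3 -m handwheel '[[0.04,0,0,-0.025,0,0,0],[0.04,0,0,-0.035,0,0,0],[0.04,0,0,-0.035,0,0,0],[0.04,-0.0118,0.0445,0,0,0,0],[0.04,-0.0118,0.0445,0,0,0,0],[0.04,-0.0118,0.0445,0,0,0,0],[0.04,-0.0118,0.0445,0,0,0,0],[0.04,0,0,0,0,0,0]]'; python3 go.py 617 -200 10 102
```

```text
time: 4.95
position: [0.6186, -0.1983, 0.0979]
tool_rot: [-1.972, -2.444, -0.003]
ft_force: [0.3, 0.8, -0.4]
grip_width: 0.623
grip_force: 20.0
t4.95 pos [ 618.6 -198.3   97.9] yaw 102.2 w 54.2
shift now [-1.5 -2.  87.9]  turn [ 0.  -0.1  0.2]  shift after turn [-1.3 -1.9 87.9]
```

```bash
python3 -m handwheel '[[0.04,-0.001,-0.002,0.035,0,0,0],[0.04,0,0,0.03,0,0,0],[0.04,0,0,0.015,0,0,0],[0.04,0,0,0.008,0,0,0],[0.04,0,0,0,0,0,0],[0.07,0,0,0,0,0,0],[0.07,0,0,0,0,0,0],[0.07,0,0,0,0,0,0],[0.07,0,0,-0.03,0,0,0],[0.07,0,0,-0.035,0,0,0],[0.087,0,0,-0.03,0,0,0],[0.087,0,0,0,0,0,0]]'; python3 go.py 435.5 -75 100 83
```

```text
time: 6.45
position: [0.6169, -0.2014, 0.1099]
tool_rot: [1.972, 2.439, 0.003]
ft_force: [0.2, 0.1, 0.6]
grip_width: 0.941
grip_force: 0.0
t6.45 pos [ 616.9 -201.4  109.9] yaw 102.1 w 81.9
shift now [ 161.6 -150.9    8.6]  turn [ 0.3  0.1 19.1]  shift after turn [ 103.4 -195.4    9.9]
```

```bash
python3 -m handwheel '[[0.087,0,0,0,0,0,9.6],[0.087,0,0,0,0.3,0,9.6],[0.087,0.0207,-0.0391,0.002,0,0,0],[0.087,0.0207,-0.0391,0.002,0,0,0],[0.087,0.0207,-0.0391,0.002,0,0,0],[0.087,0.0207,-0.0391,0.002,0,0,0],[0.087,0.0207,-0.0391,0.002,0,0,0],[0.087,0,0,0,0,0,0]]'; python3 go.py 435.5 -75 5 83
python3 - <<'E'
from h import *
im,d,c=snap("wrist");P=pts(d,c)
hsv=cv2.cvtColor(im,cv2.COLOR_BGR2HSV)
m=cv2.inRange(hsv,(50,120,40),(80,255,255))>0
p=P[m&(d>0)&(P[...,2]>.018)&(P[...,2]<.035)];print(len(p),cv2.minEnclosingCircle((p[:,:2]*1000).astype(np.float32)))
E
```

```text
time: 7.45
position: [0.4302, -0.0728, 0.0962]
tool_rot: [-2.349, -2.078, 0.011]
ft_force: [0.4, -0.3, -0.0]
grip_width: 1.0
grip_force: 0.0
t7.45 pos [430.2 -72.8  96.2] yaw 83.0 w 87.0
shift now [-1.4  6.3 91.1]  turn [-0.5  0.1  0. ]  shift after turn [-1.6  5.5 91.2]
2011 ((437.358154296875, -75.58663177490234), 26.59796714782715)
```

```bash
python3 -m handwheel '[[0.087,-0.0015,0.0065,0,-0.5,0,0],[0.087,0,0,0.04,0,0,0],[0.087,0,0,0.03,0,0,0],[0.087,0,0,0.021,0,0,0],[0.04,0,0,0,0,0,0],[0.04,0,0,0,0,0,0],[0.04,0,0,0,0,0,0],[0.04,0,0,0,0,0,0],[0.04,0,0,0,0,0,0],[0.04,0,0,-0.03,0,0,0],[0.04,0,0,-0.035,0,0,0],[0.04,0,0,-0.035,0,0,0]]' 20; python3 go.py 629 125 100 83
```

```text
time: 9.0
position: [0.4396, -0.0764, 0.1075]
tool_rot: [2.352, 2.078, 0.003]
ft_force: [1.2, -0.3, -0.3]
grip_width: 0.615
grip_force: 20.0
t9.00 pos [439.6 -76.4 107.5] yaw 82.9 w 53.5
shift now [223.2 163.1   8. ]  turn [ 0.2  0.  -0.1]  shift after turn [222.9 163.5   7.5]
```

```bash
python3 -m handwheel '[[0.04,0.0372,0.0272,0,0,0,0],[0.04,0.0372,0.0272,0,0,0,0],[0.04,0.0372,0.0272,0,0,0,0],[0.04,0.0372,0.0272,0,0,0,0],[0.04,0.0372,0.0272,0,0,0,0],[0.04,0.0372,0.0272,0.007,0,0,0],[0.04,0,0,0,0,0,0]]'; python3 go.py 629 125 10 83
```

```text
time: 9.88
position: [0.6297, 0.1291, 0.0987]
tool_rot: [-2.35, -2.084, -0.005]
ft_force: [-1.1, -0.1, -0.7]
grip_width: 0.613
grip_force: 20.0
t9.88 pos [629.7 129.1  98.7] yaw 83.1 w 53.4
shift now [-4.4 -0.3 88.7]  turn [ 0.1 -0.2  0.1]  shift after turn [-4.1 -0.2 88.7]
```

```bash
python3 -m handwheel '[[0.04,-0.004,0,0.035,0,0,0],[0.04,0,0,0.03,0,0,0],[0.04,0,0,0.016,0,0,0],[0.04,0,0,0.008,0,0,0],[0.04,0,0,0,0,0,0],[0.07,0,0,0,0,0,0],[0.07,0,0,0,0,0,0],[0.07,0,0,0,0,0,0],[0.07,0,0,-0.03,0,0,0],[0.07,0,0,-0.035,0,0,0],[0.087,0,0,-0.04,0,0,0],[0.087,0,0,0,0,0,0]]'; python3 go.py 450 66 120 83
```

```text
time: 11.38
position: [0.6313, 0.1219, 0.1201]
tool_rot: [2.35, 2.075, 0.013]
ft_force: [0.3, 0.3, -0.5]
grip_width: 0.945
grip_force: 0.0
t11.38 pos [631.3 121.9 120.1] yaw 82.9 w 82.2
shift now [ -77.9 -172.9   -1.9]  turn [ 0.6 -0.1 -0.1]  shift after turn [-7.760e+01 -1.731e+02  1.000e-01]
```

```bash
python3 -m handwheel '[[0.087,-0.0195,-0.0433,0,0.5,0,0],[0.087,-0.0195,-0.0433,0,0,0,0],[0.087,-0.0195,-0.0433,0,0,0,0],[0.087,-0.0195,-0.0433,0,0,0,0],[0.087,0,0,0,0,0,0],[0.087,0,0,0,0,0,0]]'; python3 go.py 450 66 32 83
python3 - <<'E'
from h import *
im,d,c=snap("wrist");cv2.imwrite("pics/w2.png",im);P=pts(d,c)
hsv=cv2.cvtColor(im,cv2.COLOR_BGR2HSV)
m=(cv2.inRange(hsv,(0,150,40),(6,255,255))|cv2.inRange(hsv,(172,150,40),(180,255,255)))>0
p=P[m&(d>0)&(P[...,2]>.045)&(P[...,2]<.08)];print(len(p),p.mean(0),cv2.minEnclosingCircle((p[:,:2]*1000).astype(np.float32)))
E
```

```text
time: 12.12
position: [0.4479, 0.0648, 0.1166]
tool_rot: [-2.353, -2.077, 0.005]
ft_force: [-0.2, -0.8, -0.7]
grip_width: 0.997
grip_force: 0.0
t12.12 pos [447.9  64.8 116.6] yaw 82.9 w 86.7
shift now [ 1.5  2.3 84.6]  turn [-0.2  0.  -0.1]  shift after turn [ 1.4  2.  84.6]
1212 [0.44733003 0.07012178 0.06356986] ((447.0273742675781, 67.64944458007812), 12.726570129394531)
```

View pics/w2.png

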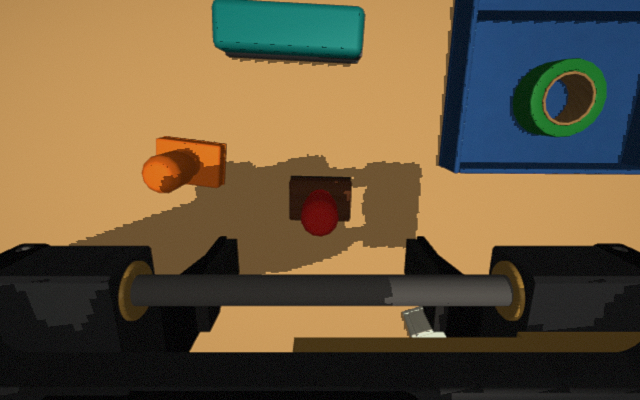

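The wrist view shows the green ring lying flat in its blue compartment at (567,97). The red stamp sits centred between the fingers at (319,213) and the stapler is at (288,30).

```bash
python3 -m handwheel '[[0.087,0.002,0.001,0.035,0,0,0],[0.087,0,0,0.03,0,0,0],[0.087,0,0,0.019,0,0,0],[0.01,0,0,0,0,0,0],[0.01,0,0,0,0,0,0],[0.01,0,0,0,0,0,0],[0.01,0,0,0,0,0,0],[0.01,0,0,0,0,0,0],[0.01,0,0,0,0,0,0],[0.01,0,0,0,0,0,0]]' 20; python3 go.py 595 -92 130 83
```

```text
time: 13.42
position: [0.4479, 0.0668, 0.0325]
tool_rot: [-2.352, -2.077, 0.006]
ft_force: [0.5, 0.3, -0.1]
grip_width: 0.29
grip_force: 20.3
t13.43 pos [447.9  66.8  32.5] yaw 82.9 w 25.3
shift now [-139.4  165.1  -98.3]  turn [-0.3  0.  -0.1]  shift after turn [-139.7  165.4  -97.5]
```

```bash
python3 -m handwheel '[[0.01,0,0,-0.025,0,0,0],[0.01,0,0,-0.035,0,0,0],[0.01,0,0,-0.038,0,0,0],[0.01,-0.0279,0.033,0,0,0,0],[0.01,-0.0279,0.033,0,0,0,0],[0.01,-0.0279,0.033,0,0,0,0],[0.01,-0.0279,0.033,0,0,0,0],[0.01,-0.0279,0.033,0,0,0,0],[0.01,0,0,0,0,0,0]]'; python3 go.py 595 -92 37 83
```

```text
time: 14.55
position: [0.596, -0.0961, 0.1285]
tool_rot: [-2.358, -2.07, 0.007]
ft_force: [-0.5, -0.3, -0.9]
grip_width: 0.287
grip_force: 20.0
t14.55 pos [596.  -96.1 128.5] yaw 82.6 w 25.0
shift now [ 4.  -1.  91.5]  turn [-0.3  0.  -0.4]  shift after turn [ 4.  -1.5 91.5]
```

```bash
python3 -m handwheel '[[0.01,0.004,-0.001,0.035,-0.3,0,0],[0.01,0,0,0.03,0,0,0],[0.01,0,0,0.018,0,0,0],[0.01,0,0,0.008,0,0,0],[0.01,0,0,0,0,0,0]]'; python3 go.py 595 -92 37 83
```

```text
time: 15.18
position: [0.5944, -0.0879, 0.0388]
tool_rot: [2.355, 2.079, -0.001]
ft_force: [-0.6, -0.6, 0.1]
grip_width: 0.289
grip_force: 20.0
t15.18 pos [594.4 -87.9  38.8] yaw 82.9 w 25.1
shift now [-4.   1.1  1.8]  turn [ 0.   0.  -0.1]  shift after turn [-4.   1.1  1.8]
```

```bash
python3 -m handwheel '[[0.01,-0.004,0,0.0015,0,0,0],[0.01,0,0,0,0,0,0],[0.05,0,0,0,0,0,0],[0.05,0,0,0,0,0,0],[0.05,0,0,0,0,0,0],[0.05,0,0,-0.025,0,0,0],[0.05,0,0,-0.035,0,0,0],[0.06,0,0,-0.04,0,0,0],[0.06,0,0,0,0,0,0]]'; python3 go.py 444 189 130 170
```

```text
time: 16.3
position: [0.5964, -0.0919, 0.1411]
tool_rot: [2.35, 2.076, 0.006]
ft_force: [0.2, 0.3, 0.4]
grip_width: 0.667
grip_force: 0.0
t16.30 pos [596.4 -91.9 141.1] yaw 82.9 w 58.0
shift now [ 259.9 -186.1    9.5]  turn [  0.3   0.4 -87.1]  shift after turn [198.9 250.1  11.1]
```

```bash
python3 -m handwheel '[[0.087,0.0433,-0.031,0,0,0,0],[0.087,0.0433,-0.031,0,0,0,0],[0.087,0.0433,-0.031,0,0,0,0],[0.087,0.0433,-0.031,0,0,0,0],[0.087,0.0433,-0.031,0,0,0,0],[0.087,0.0433,-0.031,0,0,0,0],[0.087,0,0,0,0,0,0]]' 
python3 -m handwheel '[[0.087,0,0,0,0,0,-9.7],[0.087,0,0,0,0,0,-9.7],[0.087,0,0,0,0,0,-9.7],[0.087,0,0,0,0,0,-9.7],[0.087,0,0,0,0,0,-9.7],[0.087,0,0,0,0,0,-9.7],[0.087,0,0,0,0,0,-9.7],[0.087,0,0,0,0,0,-9.7],[0.087,0,0,0,0,0,-9.7],[0.087,0,0,0,0,0,0],[0.087,0,0,0,0,0,0]]' 
python3 go.py 444 189 15 170
python3 - <<'E'
from h import *
im,d,c=snap("wrist");cv2.imwrite("pics/w3.png",im);P=pts(d,c)
hsv=cv2.cvtColor(im,cv2.COLOR_BGR2HSV)
m=cv2.inRange(hsv,(82,100,40),(100,255,255))>0
p=P[m&(d>0)&(P[...,2]>.037)&(P[...,2]<.05)];print(len(p),cv2.minAreaRect((p[:,:2]*1000).astype(np.float32)))
E
```

```text
time: 17.18
position: [0.4386, 0.1929, 0.1367]
tool_rot: [-2.346, -2.089, 0.001]
ft_force: [-0.4, -0.3, -0.1]
grip_width: 0.996
grip_force: 0.0
time: 18.55
position: [0.4415, 0.1883, 0.1367]
tool_rot: [-0.274, -3.129, 0.001]
ft_force: [-0.3, 0.2, 0.6]
grip_width: 1.0
grip_force: 0.0
t18.55 pos [441.5 188.3 136.7] yaw 170.0 w 87.0
shift now [ -2.4   1.2 121.7]  turn [-0. -0. -0.]  shift after turn [ -2.3   1.1 121.7]
4128 ((440.500244140625, 189.81797790527344), (28.669845581054688, 96.2861557006836), 80.3106460571289)
```

View pics/w3.png

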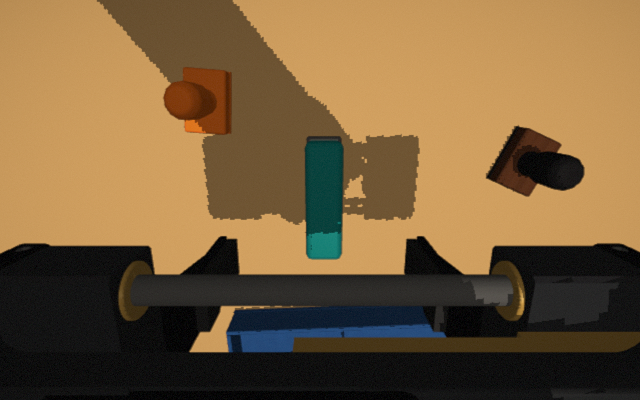

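The stapler sits centred between the fingers at about (324,198) and lined up with them. I go down and grip it.

```bash
python3 -m handwheel '[[0.087,-0.0005,0.001,0.045,0,0,0],[0.087,0,0,0.04,0,0,0],[0.087,0,0,0.026,0,0,0],[0.087,0,0,0.0105,0,0,0],[0.01,0,0,0,0,0,0],[0.01,0,0,0,0,0,0],[0.01,0,0,0,0,0,0],[0.01,0,0,0,0,0,0],[0.01,0,0,0,0,0,0],[0.01,0,0,0,0,0,0],[0.01,0,0,0,0,0,0]]' 30; python3 go.py 643 235 110 172.7
```

```text
time: 19.98
position: [0.4421, 0.1898, 0.0156]
tool_rot: [0.269, 3.13, -0.001]
ft_force: [-0.3, -1.0, 0.3]
grip_width: 0.339
grip_force: 30.0
t19.98 pos [442.1 189.8  15.6] yaw 170.2 w 29.5
shift now [-190.3   78.8  -94.4]  turn [-0.   0.  -2.5]  shift after turn [-193.5   70.4  -94.4]
```

```bash
python3 -m handwheel '[[0.01,0,0,-0.025,0,0,0],[0.01,0,0,-0.035,0,0,0],[0.01,0,0,-0.035,0,0,-2.5],[0.01,-0.0387,0.0141,0,0,0,0],[0.01,-0.0387,0.0141,0,0,0,0],[0.01,-0.0387,0.0141,0,0,0,0],[0.01,-0.0387,0.0141,0,0,0,0],[0.01,-0.0387,0.0141,0,0,0,0],[0.01,0,0,0,0,0,0],[0.01,0,0,0,0,0,0]]'; python3 go.py 641 235 20 172.7
```

```text
time: 21.22
position: [0.6418, 0.2353, 0.1097]
tool_rot: [-0.199, -3.133, 0.001]
ft_force: [-1.1, -0.3, -1.0]
grip_width: 0.34
grip_force: 30.0
t21.23 pos [641.8 235.3 109.7] yaw 172.7 w 29.6
shift now [ 0.6 -0.3 89.7]  turn [-0.1 -0.1  0. ]  shift after turn [ 0.8 -0.4 89.7]
```

```bash
python3 -m handwheel '[[0.01,0,0,0.035,0,0,0],[0.01,0,0,0.03,0,0,0],[0.01,0,0,0.016,0,0,0],[0.01,0,0,0.008,0,0,0],[0.01,0,0,0,0,0,0],[0.05,0,0,0,0,0,0],[0.05,0,0,0,0,0,0],[0.05,0,0,0,0,0,0],[0.05,0,0,-0.03,0,0,0],[0.05,0,0,-0.04,0,0,0],[0.05,0,0,-0.05,0,0,0],[0.05,0,0,-0.06,0,0,0]]'
python3 -m handwheel '[[0.05,0.06,0,-0.02,0,0,0],[0.05,0.06,0,0,0,0,0],[0.05,0.06,0,0,0,0,0],[0.05,0.06,0,0,0,0,0],[0.05,0,0,0,0,0,0],[0.05,0,0,0,0,0,0]]'
python3 - <<'E'
from h import *
z=np.load("scene0.npz")
im,d,c=snap("scene");P=pts(d,c);cv2.imwrite("pics/end.png",cv2.resize(im[140:300,150:470],None,fx=2.5,fy=2.5))
hsv=cv2.cvtColor(im,cv2.COLOR_BGR2HSV)
cart=dict(W=(606,-146,12.2),B=(635.5,179.5,-7.3))
def loc(p,k):
    x,y,a=cart[k];return R.from_euler('z',-a,degrees=True).apply(p*1000-np.array([x,y,2]))
for n,k,box,lo,hi,zt in(("brown","W",(220,205,320,275),(0,60,20),(20,255,140),29),("red","W",(220,195,320,275),(0,150,60),(6,255,255),72),("green","B",(345,200,450,275),(45,100,30),(80,255,255),29),("stap","B",(345,190,450,275),(80,90,40),(98,255,255),47)):
    a,b,e,f=box;m=cv2.inRange(hsv,lo,hi)[b:f,a:e]>0
    p=loc(P[b:f,a:e][m&(d[b:f,a:e]>0)],k);p=p[p[:,2]>12];t=p[p[:,2]>np.percentile(p[:,2],90)-5]
    r=cv2.minAreaRect(t[:,:2].astype(np.float32));print(n,len(p),"top",np.percentile(p[:,2],90).round(1),"exp",zt,np.round(r[0]),np.round(r[1]))
for n,(a,b,e,f) in dict(black=(436,164,462,197),glue=(170,182,194,213)).items():
    p=P[b:f,a:e].reshape(-1,3);p=p[p[:,2]>.055];print(n,p.mean(0).round(3),z["P"][b:f,a:e].reshape(-1,3)[z["P"][b:f,a:e].reshape(-1,3)[:,2]>.055].mean(0).round(3))
E
```

```text
time: 22.72
position: [0.6425, 0.2347, 0.2025]
tool_rot: [-0.2, -3.134, 0.002]
ft_force: [0.4, -0.0, 0.9]
grip_width: 0.571
grip_force: 0.0
time: 23.48
position: [0.4064, 0.2652, 0.2219]
tool_rot: [0.201, 3.132, -0.002]
ft_force: [0.5, -0.2, 1.0]
grip_width: 0.573
grip_force: 0.0
brown 615 top 51.6 exp 29 [ 4. 53.] [25. 20.]
red 66 top 72.6 exp 72 [ 1. 54.] [19. 22.]
green 137 top 30.3 exp 29 [-22. -25.] [ 51. 131.]
stap 351 top 47.8 exp 47 [-0. 56.] [97. 27.]
black [0.458 0.355 0.076] [0.495 0.333 0.115]
glue [ 0.494 -0.359  0.085] [ 0.481 -0.365  0.071]
```

View pics/end.png

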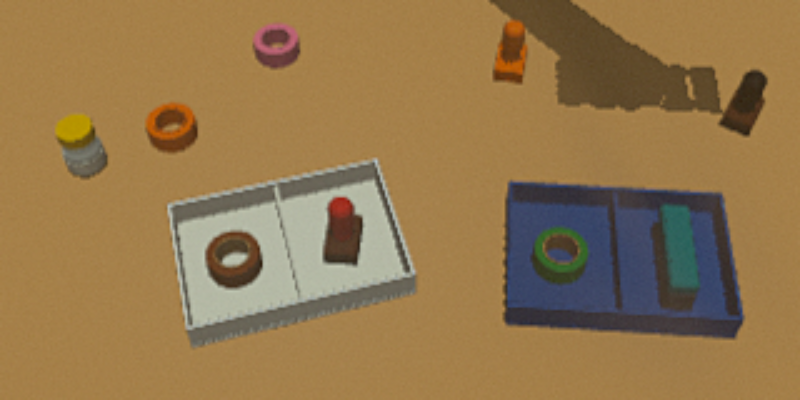

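All four things sit flat and upright, one to each compartment: brown (233,258), red (343,230), green (560,254) and stapler (680,250). The black stamp (745,100) and glue pot (80,145) look untouched, and the gripper is clear.

```bash
python3 -c "
from bench import ctrl
print(ctrl.close_job())"
```

```text
the job is handed in; nothing more can be done
None
```

I packed both kits and handed the job in at about 24 s. In the last picture all four items were upright, one to each compartment, and the black stamp and glue pot looked unmoved; the hand-in gave no verdict.

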